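# Bare a cut-off saw's blade: raise and lock the head, hold the guard open

## Robot

A 7-joint arm with a two-finger parallel gripper is mounted at the origin on a cart in front of the work surface, level with it; the furniture and walls round the work are solid. World frame = base frame: x ahead of the robot, y to its left, z up, the work surface at z = 0. Lengths are in mm, angles in degrees, forces in N, time in s.
With the tool pointing down it reaches from about 400 to 850 mm from the base axis. Payload 10.4 kg.
Tool frame: the origin (TCP) lies on the centre line of the jaws, within the pads' length; the fingertips stand 11 mm ahead of it and the grasp point (between the pads) lies 8 mm behind it (manip.tips_ahead is the distance from the TCP to the fingertips, in mm); z points along the fingers, y is the direction in which the jaws open and shut (so a half turn about z gives the same grasp; the last joint's range is limited). The gripper opens to 85 mm and grips with 20 to 120 N. Pads are 22 mm wide; open, the fingers measure 114 mm over their backs; the gripper's body (76 mm by 85 mm) begins 54 mm behind the grasp point. The pads swing forward as they close: fully open they stand 13 mm farther back than shut.
Start: joints at [-78.071, 19.034, -3.707, 83.658, 1.238, 77.344, -5.071], TCP at [142.958, 608.451, 242.338] pointing down, gripper open.
Joint ranges: [-148.97, 148.97], [-28.65, 121.19], [-84.17, 76.75], [9.2, 138.47], [-72.65, 252.65], [3.7, 117.97], [-149.18, 149.18]. Speed limits (degrees/s): [127.2, 127.2, 159.86, 159.86, 180, 180, 180].

## Interface

Orientations are given as a 3x3 rotation matrix whose columns are the frame's x, y, z axes.
In Python, from bench import manip, optics gives the robot as it stands. The module is installed in compiled form; this text tells all that it offers.
- The arm moves only by the tool arm_command, never from a script. Its argument "deltas" is text: rows parted by semicolons, each of 7 numbers parted by spaces: the turn, a rotation vector about the tool's x, y, z in degrees, then the shift along the tool's x, y, z in mm, then the finger opening in mm, from 0 to 85.4. A call has 1 to 5 rows; each row is the pose to reach, as a shift and turn from the pose commanded when the call began, along the tool's axes at that moment; what a row does not reach only later rows make up. A row lasts 1/10 s, in which the tool goes at most 50 mm and 8.59 degrees, less where a joint would pass 70% of its speed; a pose out of reach is approached as far as the arm can. A call with a gripper value outside its range is refused whole. The fingers move at their own pace and stop on an object; "newtons" is the grip in N (left out, the last holds). Time passes only in rows, so rows that repeat a pose let the fingers close. It gives the time, the measured TCP pose, the force and the opening at its end, in the units of the state.
- manip.observe(): the state, without advancing time (a new reading comes with each control period).
- optics.read_camera(name): name is "side" or "top"; returns a dict with "pixels" (384x512x3 uint8, red, green, blue), "mtx" (3x3 intrinsics, pixels), "R" (3x3) and "t" (3): a world point X has camera coordinates R X + t. Camera axes: x right, y down, z forward; pixel columns grow to the right and rows downward; lengths in mm; the calibration is good to about 2 mm. A picture is of the moment at which its call begins. There is no depth.
- manip.sign_off(): hands the job in, once; it reports no verdict.
The state is a dict: "clock": time; "joint_pos": joint angles; "dq": joint speeds; "effort": joint torques, N m; "ee_pos": TCP position; "ee_rot": TCP orientation; "contact_force": force on the tool from outside, world axes, zero at the start; "torque": the same for the moment, N m; "grip_width": finger opening in mm.
Only numpy, scipy, OpenCV 4.12 (cv2) and the standard library are available. Lean on these libraries where they do the work, as an engineer would, in place of code of your own. Each camera call takes 0.05 s, during which the arm holds its last target.

## Task

The battery is out of the small cut-off saw and I want to look at its blade. Push the red-knobbed lock lever over to release the head, let the head swing up by itself, and put the lever fully back so that the raised head is locked. Then lift the clear blade guard by its black handle to 60 degrees open and finish still holding it there, because it springs shut; leave the other things on the bench where they lie.

Things in the scene. Friction and masses are not known exactly. Their poses are not given: they have to be found in the camera images.
- saw: Small bench cut-off saw, fixed. Origin: centre of its underside, on the bench. Own x to its rear (hinge, lock lever), y to the open blade side, which faces roughly the robot, z up. Base x -130..140, y -85..85, top z 35 mm. Blade in the plane y = 0, motor at y -10..-127. All three hinges are parallel to y; their angles grow counter-clockwise seen from +y (fronts go up, tops go rearwards).
- saw_head (a joint): Angle of the saw head on its arm, rad: 0 (to 0.03) parked low, 0.5 raised against its upper stop. Hinge axis at saw x 75, z 113 mm. A damped spring lifts the head by itself in about 1 to 2 s once the lock is out; it needs no handling.
- lock_lever (a joint): Angle of the lock lever, rad: 0 = its tooth fully in a notch of the head's sector plate (head locked, parked or raised), 0.5 = end stop; the tooth is out above about 0.28. At 0 the lever leans 0.26 rad to the saw's front from upright, at 0.5 0.24 rad to the rear. Friction hinge: it stays where it is left; moving the knob takes 1 to 5 N.
- lock_knob (a point): Centre of the lever's red ball knob, 24 mm across, on an 8 mm round steel rod, 80 mm from the lever's hinge. At lever 0 it lies at saw x 90, y 34, z 232 mm, with free space above and on all sides.
- lock_hinge (a point): Point on the lock lever's hinge axis in the plane of the lever, at saw x 111, y 34, z 155 mm (fixed to the saw).
- blade_arbor (a point): Point on the axis of blade and guard, 12 mm to the open side of the blade's plane; moves with the head: saw x -45, z 103 mm parked, x -35, z 161 mm raised. Blade 100 mm across; the grey housing round its upper half has 57 mm radius and reaches y = 10 mm.
- blade_guard (a joint): Angle of the clear half-round blade guard (62 mm radius about the arbor, outer face at y = 17 mm) relative to the head, rad: 0 closed, 1.75 fully open; 60 degrees = 1.047. A spring closes it: about 0.1 N m when closed, 0.22 N m at 60 degrees.
- guard_handle: Black round bar handle of the guard, 13 mm diameter, 70 mm long, standing out of the guard along the saw's +y from y = 17 (its origin) to 87 mm, 66 mm from the arbor axis. Guard closed: in front of the arbor, 40 degrees below the level of the saw's -x when parked, 11 degrees below it when raised. Opening swings it up and rearwards about the arbor.
- guard_grip (a point): Point on the axis of the black guard handle, 45 mm from its inner end (25 mm from its free end): a good place to grip it from above.
- spanner: Grey adjustable spanner, 29 x 183 x 8 mm, lying flat near the saw; origin at the centre of its underside. Leave it.
- screwdriver: Screwdriver with a red handle, 31 x 190 x 31 mm, lying flat; origin at the centre of its underside. Leave it.
- sanding_block: Brown cork sanding block, 62 x 101 x 28 mm; origin at the centre of its underside. Leave it.

How it is judged:
By the outcome, as a careful person would: the job done as asked, in the order asked, and still so for the second after the job is handed in, while the arm keeps its last pose, push and grip.
It also fails if it takes over 51 s, if anything falls off the work surface, if the arm or the gripper's body presses on something with over 40 N, if the wrist force passes 120 N, or if a joint passes its speed limit or range.

## Working session

There is one attempt and no reset: what is moved stays moved. The work goes in short steps, Python scripts to look and compute and a tool call to move; the robot and the scene stay as the last step left them, time stands still between calls to the robot, and variables do not carry over. Pictures are saved under pics/ and viewed, and the job is handed in when it is done.

Besides the shell and the picture viewer there is one more tool, called after "Call:" as name(argument=value, ...) on one line, values as JSON. arm_command: Moves the arm, as the interface text tells. Its arguments: {"type":"object","properties":{"deltas":{"type":"string"},"newtons":{"type":"number"}},"required":["deltas"]}

```bash
mkdir -p pics; ls; python3 - <<'E'
from bench import manip, optics
import cv2, numpy as np
s=manip.observe()
for k,v in s.items(): print(k,np.round(v,3).tolist())
for n in("side","top"):
    c=optics.read_camera(n); cv2.imwrite(f"pics/{n}0.png",c["pixels"][:,:,::-1]); print(n,c["mtx"],c["R"],c["t"])
    np.savez(f"{n}0.npz",**c)
print(manip.tips_ahead)
E
```

```text
pics
clock 0.0
joint_pos [-78.071, 19.072, -3.707, 83.707, 1.236, 77.344, -5.071]
dq [0.106, -0.05, -0.013, 0.057, 0.081, -0.005, 0.035]
effort [0.0, -62.545, 0.049, -39.16, 0.016, 0.01, 0.0]
ee_pos [142.881, 608.06, 241.501]
ee_rot [[-0.973, 0.229, -0.0], [0.229, 0.973, -0.001], [-0.0, -0.001, -1.0]]
contact_force [0.361, 1.033, 0.132]
torque [-0.017, 0.042, -0.009]
grip_width 85.574
side [[353.98698472   0.         258.80062379]
 [  0.         353.98698472 191.9150307 ]
 [  0.           0.           1.        ]] [[-0.99854936 -0.05332137 -0.00748401]
 [-0.02774171  0.62860809 -0.77722729]
 [ 0.04614733 -0.7758922  -0.62917543]] [ 482.07028205  166.30893746 1018.63858815]
top [[446.31797285   0.         255.56906948]
 [  0.         446.31797285 190.87499571]
 [  0.           0.           1.        ]] [[ 0.07922229 -0.99684629 -0.0046165 ]
 [-0.97476066 -0.07649576 -0.20973806]
 [ 0.20872346  0.02111592 -0.97774671]] [ -82.51557203  500.35737568 1481.14289662]
11.0
```

View pics/side0.png

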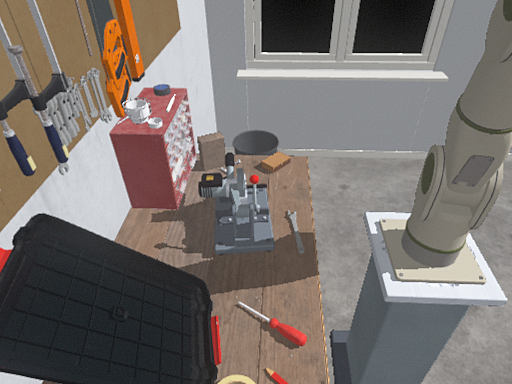

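View pics/top0.png

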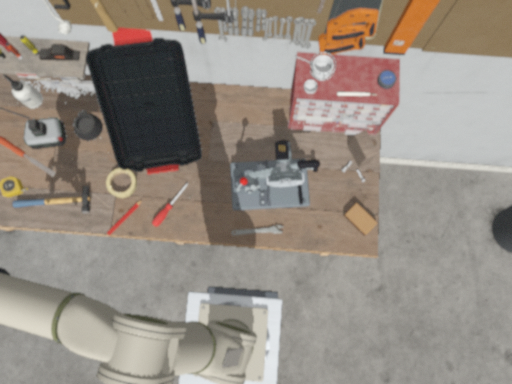

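```bash
python3 - <<'E'
import cv2
a=cv2.imread("pics/side0.png")[140:265,185:320]; b=cv2.imread("pics/top0.png")[130:245,220:335]
cv2.imwrite("pics/s0z.png",cv2.resize(a,None,fx=4.4,fy=4.4,interpolation=cv2.INTER_CUBIC))
cv2.imwrite("pics/t0z.png",cv2.resize(b,None,fx=5,fy=5,interpolation=cv2.INTER_CUBIC))
E
```

```text
(no output)
```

View pics/s0z.png

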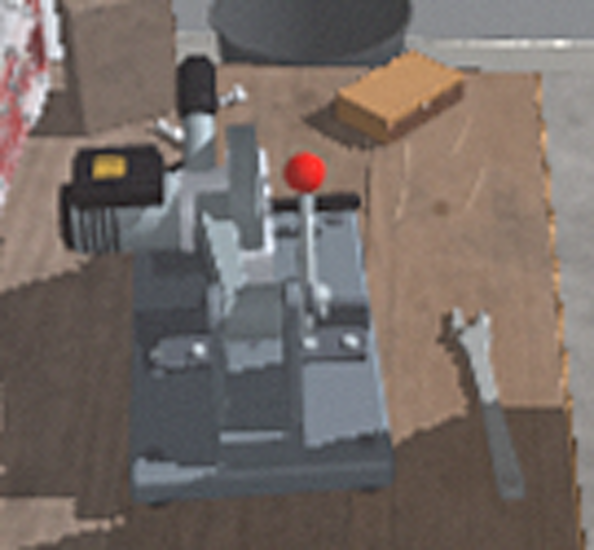

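View pics/t0z.png

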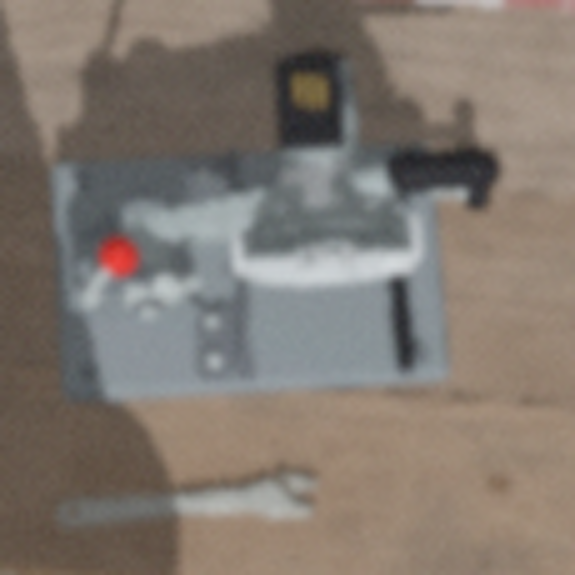

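```bash
cat > h.py <<'E'
import numpy as np, cv2
from scipy.optimize import least_squares
def proj(c,X): 
    p=c["R"]@np.asarray(X,float)+c["t"]; p=c["mtx"]@p; return p[:2]/p[2]
def red(c,box):
    im=c["pixels"].astype(int); m=(im[...,0]>150)&(im[...,1]<90)&(im[...,2]<90)
    k=np.zeros_like(m);k[box[1]:box[3],box[0]:box[2]]=1;m&=k
    v,u=np.nonzero(m);return np.array([(u.min()+u.max())/2,(v.min()+v.max())/2]),np.array([u.mean(),v.mean()]),len(u)
def tri(cs,ps):
    P=[c["mtx"]@np.c_[c["R"],c["t"]] for c in cs]
    X=cv2.triangulatePoints(P[0],P[1],np.array(ps[0],float).reshape(2,1),np.array(ps[1],float).reshape(2,1));return (X[:3]/X[3]).ravel()
def s2w(q,p):
    x,y,a=q; return np.array([x+np.cos(a)*p[0]-np.sin(a)*p[1],y+np.sin(a)*p[0]+np.cos(a)*p[1],p[2]])
E
python3 - <<'E'
from h import *
S=dict(np.load("side0.npz"));T=dict(np.load("top0.npz"))
for c in(S,T): print("cam",-c["R"].T@c["t"])
ks=red(S,(240,170,270,190));kt=red(T,(235,172,252,190));print(ks,kt)
print("knob",tri([S,T],[ks[1],kt[1]]))
t=lambda u,v:np.array([u/5+220-.4,v/5+130-.4]); s=lambda u,v:np.array([u/4.4+185-.4,v/4.4+140-.4])
obs=[(S,ks[1],(90,34,232)),(T,kt[1],(90,34,232)),
(T,t(54,165),(140,-85,35)),(T,t(447,378),(-130,85,35)),(T,t(435,200),(-130,-85,35)),(T,t(68,400),(140,85,35)),
(S,s(393,462),(140,85,35)),(S,s(133,475),(140,-85,35)),
(T,t(405,368),(-45-66*np.cos(np.radians(40)),87,103-66*np.sin(np.radians(40))))]
f=lambda q:np.concatenate([proj(c,s2w(q,p))-o for c,o,p in obs])
r=least_squares(f,[550,0,np.pi/2],loss="soft_l1",x_scale=[10,10,.1]);print(r.x,np.degrees(r.x[2]));print(r.fun.reshape(-1,2).round(1))
q=r.x;np.save("q.npy",q)
for n,p in dict(knob=(90,34,232),hinge=(111,34,155),arb=(-35,12,161)).items(): print(n,s2w(q,p).round(1))
E
```

```text
cam [438.97721135 711.51523386 773.77003863]
cam [ 185.11648313  -75.25581242 1552.74565   ]
(array([254.5, 178.5]), array([254.81818182, 178.25      ]), 44) (array([243.5, 181. ]), array([243.6097561 , 180.92682927]), 41)
knob [493.23710661  -8.08285472 235.10173852]
[538.84370071 -95.00860794   1.70148196] 97.48773546509365
[[ -0.6   0.3]
 [  0.7   0.6]
 [ -0.2  -0.3]
 [  1.3   0.6]
 [ -0.  -11.2]
 [ -1.    0.2]
 [  0.7   0. ]
 [ -1.1   0.9]
 [  0.5   2.3]]
knob [493.4 -10.2 232. ]
hinge [490.7  10.6 155. ]
arb [ 531.5 -131.3  161. ]
```

```bash
cat >> h.py <<'E'
def overlay(c,q,fn,box,sc,ga=40,arb=(-45,103),lev=0.):
    im=cv2.resize(c["pixels"][box[1]:box[3],box[0]:box[2],::-1],None,fx=sc,fy=sc,interpolation=cv2.INTER_CUBIC)
    P=lambda p:tuple(int(v) for v in ((proj(c,s2w(q,p))-np.array(box[:2])+.5)*sc))
    def L(*ps,col=(0,255,0)):
        for a,b in zip(ps,ps[1:]): cv2.line(im,P(a),P(b),col,1)
    for z in(0,35):L((-130,-85,z),(140,-85,z),(140,85,z),(-130,85,z),(-130,-85,z))
    a=np.radians(ga);hx,hz=arb[0]-66*np.cos(a),arb[1]-66*np.sin(a)
    L((hx,17,hz),(hx,87,hz),col=(255,0,255))
    an=np.linspace(0,2*np.pi,60);L(*[(arb[0]+62*np.cos(t),17,arb[1]+62*np.sin(t)) for t in an],col=(255,255,0))
    l=.26-lev;L((111,34,155),(111-80*np.sin(l),34,155+80*np.cos(l)),col=(255,0,0))
    cv2.imwrite(fn,im)
E
python3 - <<'E'
from h import *
S=dict(np.load("side0.npz"));T=dict(np.load("top0.npz"))
ks=red(S,(240,170,270,190));kt=red(T,(235,172,252,190))
t=lambda u,v:np.array([u/5+220-.4,v/5+130-.4]); s=lambda u,v:np.array([u/4.4+185-.4,v/4.4+140-.4])
a=np.radians(40)
obs=[(S,ks[1],(90,34,232)),(T,kt[1],(90,34,232)),
(T,t(54,165),(140,-85,35)),(T,t(447,378),(-130,85,35)),(T,t(68,400),(140,85,35)),
(S,s(393,462),(140,85,35)),(S,s(133,475),(140,-85,35)),
(T,t(405,368),(-45-66*np.cos(a),87,103-66*np.sin(a))),(T,t(398,283),(-45-66*np.cos(a),17,103-66*np.sin(a)))]
f=lambda q:np.concatenate([proj(c,s2w(q,p))-o for c,o,p in obs])
r=least_squares(f,[550,0,np.pi/2],x_scale=[10,10,.1]);print(r.x,np.degrees(r.x[2]));print(r.fun.reshape(-1,2).round(1))
q=r.x;np.save("q.npy",q)
for n,p in dict(knob=(90,34,232),hinge=(111,34,155),arb=(-35,12,161)).items(): print(n,s2w(q,p).round(1))
overlay(T,q,"pics/t0o.png",(220,130,335,245),5);overlay(S,q,"pics/s0o.png",(185,140,320,265),4.4)
E
```

```text
[539.62503421 -94.52589361   1.70854623] 97.89248821815319
[[-0.7  0.3]
 [ 0.6  0.5]
 [-0.5 -0.2]
 [ 1.3  0.1]
 [-1.   0.2]
 [ 0.8 -0.1]
 [-1.1  1.2]
 [ 0.5  1.9]
 [ 0.3 -1.2]]
knob [493.6 -10.  232. ]
hinge [490.7  10.8 155. ]
arb [ 532.5 -130.8  161. ]
```

View pics/t0o.png

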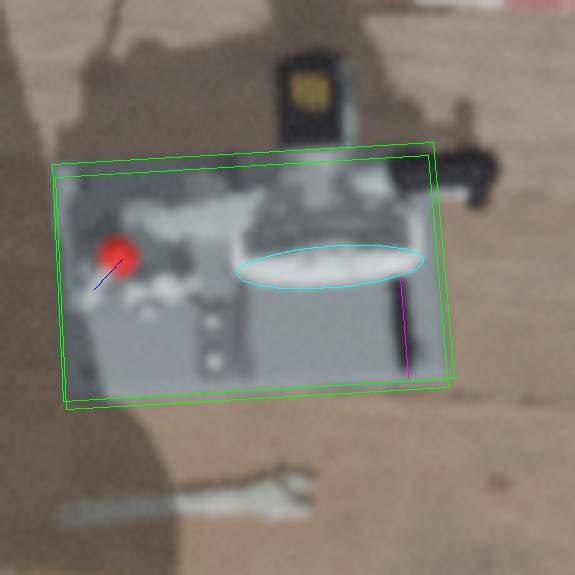

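View pics/s0o.png

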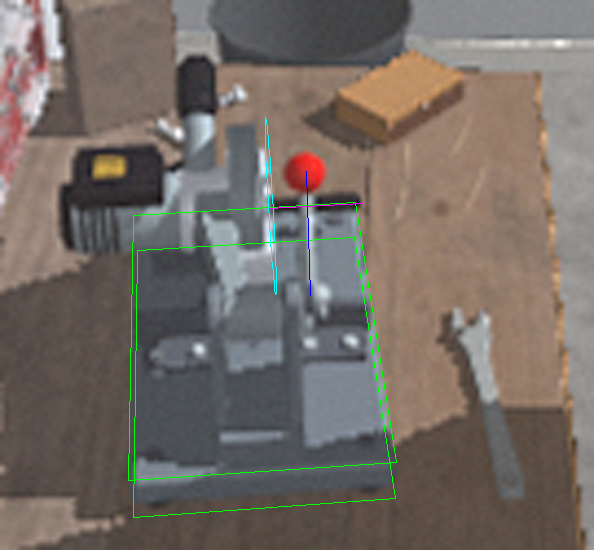

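```bash
cat >> h.py <<'E'
from scipy.spatial.transform import Rotation as Ro
def saw_R(q):
    y=np.array([np.cos(q[2]),np.sin(q[2]),0]);z=np.array([0,0,-1.]);return np.c_[np.cross(y,z),y,z]
def delta(pos,R,tp,tR=None):
    if tR is None:tR=R
    return np.r_[Ro.from_matrix(R.T@tR).as_rotvec(degrees=True),R.T@(np.asarray(tp)-pos)].round(1)
def st():
    from bench import manip
    s=manip.observe();return np.array(s["ee_pos"]),np.array(s["ee_rot"]),s
E
python3 - <<'E'
from h import *
q=np.load("q.npy");p,R,s=st();p=np.array([142.958,608.451,242.338])
Rs=saw_R(q)
print(delta(p,R,(320,440,310),Rs))
p1=np.array((320,440,310));
k=s2w(q,(90,34,225));print(k,Rs)
print(delta(p1,Rs,(430,230,310)),delta(p1,Rs,(k[0],k[1],310)))
E
```

```text
[-1.000e-01 -0.000e+00 -2.110e+01 -2.109e+02 -1.236e+02 -6.750e+01]
[493.58877854 -10.04712015 225.        ] [[-0.99052747 -0.13731468  0.        ]
 [-0.13731468  0.99052747  0.        ]
 [-0.          0.         -1.        ]]
[   0.     0.     0.   -80.1 -223.1    0. ] [   0.     0.     0.  -110.1 -469.6    0. ]
```

Call:
arm_command(deltas="0 0 -4 -42 -25 -14 85; 0 0 -8 -84 -50 -27 85; 0 0 -12 -126 -74 -40 85; 0 0 -16 -168 -99 -54 85; 0 0 -21 -211 -124 -67 85", newtons=30)

```text
clock: 0.6
ee_pos: [318.4, 440.3, 308.8]
ee_rot: [[-0.99, -0.138, -0.0], [-0.138, 0.99, -0.0], [0.0, -0.0, -1.0]]
contact_force: [1.3, -0.1, 1.5]
grip_width: 85.2
```

Call:
arm_command(deltas="0 0 0 -16 -44 0 85; 0 0 0 -32 -88 0 85; 0 0 0 -48 -133 0 85; 0 0 0 -64 -178 0 85; 0 0 0 -80 -223 0 85")

```text
clock: 1.1
ee_pos: [427.2, 229.9, 308.2]
ee_rot: [[-0.991, -0.135, -0.0], [-0.135, 0.991, 0.0], [0.0, 0.0, -1.0]]
contact_force: [0.6, 0.0, -1.2]
grip_width: 84.9
```

Call:
arm_command(deltas="0 0 0 -6 -47 0 85; 0 0 0 -12 -94 0 85; 0 0 0 -18 -141 0 85; 0 0 0 -24 -190 0 85; 0 0 0 -30 -236 0 85")

```text
clock: 1.6
ee_pos: [488.4, -0.3, 308.3]
ee_rot: [[-0.991, -0.135, 0.0], [-0.135, 0.991, 0.0], [-0.0, 0.0, -1.0]]
contact_force: [2.0, -0.9, -0.1]
grip_width: 85.2
```

Call:
arm_command(deltas="0 0 0 0 0 0 85; 0 0 0 0 0 0 85")

```text
clock: 1.8
ee_pos: [488.3, 1.2, 308.1]
ee_rot: [[-0.991, -0.133, -0.001], [-0.133, 0.991, 0.0], [0.0, 0.0, -1.0]]
contact_force: [0.1, 0.2, 0.3]
grip_width: 84.6
```

Call:
arm_command(deltas="0 0 0 -2 -6 20 85; 0 0 0 -4 -11 35 85; 0 0 0 -4 -11 50 85; 0 0 0 -4 -11 65 85; 0 0 0 -4 -11 82 85")

```text
clock: 2.3
ee_pos: [493.7, -6.5, 225.6]
ee_rot: [[-0.99, -0.138, -0.0], [-0.138, 0.99, 0.0], [0.0, 0.0, -1.0]]
contact_force: [0.2, 0.3, 0.2]
grip_width: 85.0
```

```bash
cat > look.py <<'E'
import sys
from h import *
from bench import optics
def look(tag,**k):
    q=np.load("q.npy")
    S=optics.read_camera("side");T=optics.read_camera("top")
    np.savez(f"S{tag}.npz",**S);np.savez(f"T{tag}.npz",**T)
    overlay(S,q,f"pics/s{tag}.png",(185,100,320,265),3.5,**k);overlay(T,q,f"pics/t{tag}.png",(220,130,335,245),5,**k)
    a=cv2.imread(f"pics/s{tag}.png");b=cv2.imread(f"pics/t{tag}.png")
    h=min(a.shape[0],560);a=cv2.resize(a,None,fx=400/a.shape[1],fy=400/a.shape[1]);b=cv2.resize(b,(400,400))
    o=np.zeros((max(a.shape[0],400),800,3),np.uint8);o[:a.shape[0],:400]=a;o[:400,400:]=b
    cv2.imwrite(f"pics/{tag}.png",o)
E
python3 -c "
from look import *
look('a1')"
```

```text
(no output)
```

View pics/a1.png

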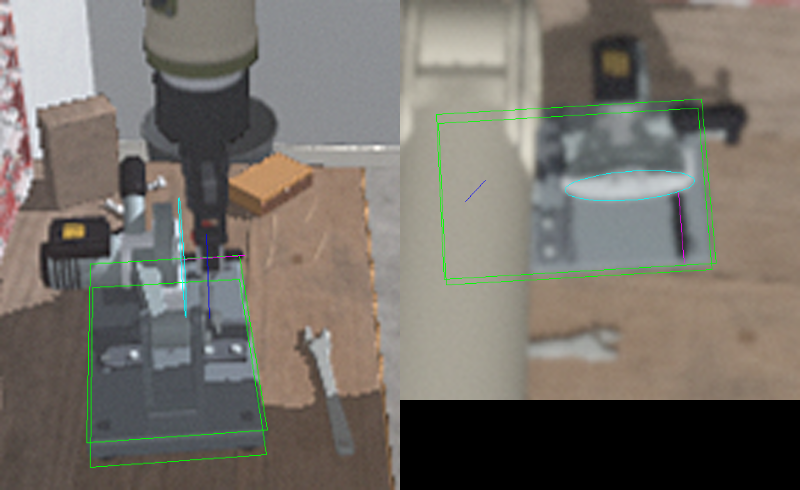

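Call:
arm_command(deltas="0 0 0 0 -1 0 40; 0 0 0 0 -1 0 20; 0 0 0 0 -1 0 20; 0 0 0 0 -1 0 20; 0 0 0 0 -1 0 20", newtons=20)

```text
clock: 2.9
ee_pos: [494.2, -8.2, 227.0]
ee_rot: [[-0.991, -0.136, 0.001], [-0.136, 0.991, 0.002], [-0.001, 0.002, -1.0]]
contact_force: [-2.7, 4.9, 3.9]
grip_width: 22.4
```

Call:
arm_command(deltas="0 0 0 0 0 0 20; 0 0 0 0 0 0 20; 0 0 0 0 0 0 20")

```text
clock: 3.2
ee_pos: [494.2, -8.2, 227.0]
ee_rot: [[-0.991, -0.136, 0.001], [-0.136, 0.991, 0.002], [-0.001, 0.002, -1.0]]
contact_force: [-2.6, 3.7, 5.6]
grip_width: 22.1
```

Call:
arm_command(deltas="0 0 0 0 5 -1 20; 0 0 0 0 10 -2 20; 0 0 0 0 15 -3 20; 0 0 0 0 20 -3 20; 0 0 0 0 24 -3 20")

```text
clock: 3.7
ee_pos: [491.3, 13.2, 229.9]
ee_rot: [[-0.991, -0.134, 0.001], [-0.134, 0.991, -0.002], [-0.001, -0.002, -1.0]]
contact_force: [-0.1, -4.3, 9.2]
grip_width: 22.3
```

Call:
arm_command(deltas="0 0 0 0 4 0 20; 0 0 0 0 7 1 20; 0 0 0 0 10 1 20; 0 0 0 0 13 2 20; 0 0 0 0 13 2 20")

```text
clock: 4.2
ee_pos: [489.3, 27.8, 227.5]
ee_rot: [[-0.991, -0.136, 0.001], [-0.136, 0.991, 0.0], [-0.001, 0.0, -1.0]]
contact_force: [1.7, -1.4, 4.3]
grip_width: 22.3
```

```bash
python3 -c "
from look import *
look('a2',lev=.47)"
```

```text
(no output)
```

View pics/a2.png

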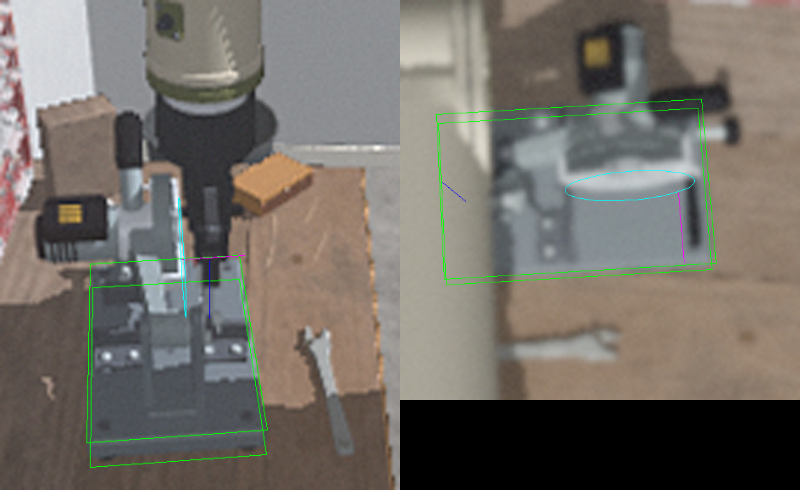

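Call:
arm_command(deltas="0 0 0 0 0 0 20; 0 0 0 0 0 0 20; 0 0 0 0 0 0 20; 0 0 0 0 0 0 20; 0 0 0 0 0 0 20")

```text
clock: 4.8
ee_pos: [489.3, 27.7, 227.5]
ee_rot: [[-0.991, -0.135, 0.001], [-0.135, 0.991, 0.001], [-0.001, 0.0, -1.0]]
contact_force: [3.1, -0.6, 5.4]
grip_width: 22.2
```

Call:
arm_command(deltas="0 0 0 0 0 0 20; 0 0 0 0 0 0 20; 0 0 0 0 0 0 20; 0 0 0 0 0 0 20; 0 0 0 0 0 0 20")

```text
clock: 5.3
ee_pos: [489.3, 27.7, 227.6]
ee_rot: [[-0.991, -0.136, 0.001], [-0.136, 0.991, 0.001], [-0.001, 0.0, -1.0]]
contact_force: [2.3, 1.1, 5.2]
grip_width: 22.6
```

Call:
arm_command(deltas="0 0 0 0 0 0 20; 0 0 0 0 0 0 20; 0 0 0 0 0 0 20; 0 0 0 0 0 0 20; 0 0 0 0 0 0 20")

```text
clock: 5.8
ee_pos: [489.3, 27.7, 227.5]
ee_rot: [[-0.991, -0.136, 0.001], [-0.136, 0.991, 0.001], [-0.001, 0.0, -1.0]]
contact_force: [2.8, -0.6, 4.7]
grip_width: 22.9
```

Call:
arm_command(deltas="0 0 0 0 0 0 20; 0 0 0 0 0 0 20; 0 0 0 0 0 0 20; 0 0 0 0 0 0 20; 0 0 0 0 0 0 20")

```text
clock: 6.3
ee_pos: [489.3, 27.6, 227.5]
ee_rot: [[-0.991, -0.135, 0.001], [-0.135, 0.991, 0.001], [-0.001, 0.0, -1.0]]
contact_force: [3.2, 0.8, 4.3]
grip_width: 22.6
```

```bash
python3 -c "
from look import *
look('a3',lev=.47,ga=11,arb=(-35,161))"
```

```text
(no output)
```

View pics/a3.png

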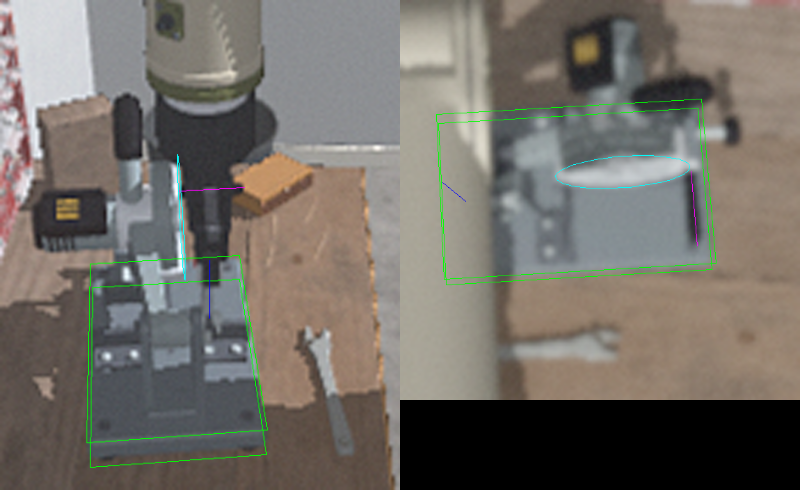

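Head fits the raised model. Push the lever back.

Call:
arm_command(deltas="0 0 0 0 0 0 20; 0 0 0 0 -5 -1 20; 0 0 0 0 -10 -2 20; 0 0 0 0 -15 -3 20; 0 0 0 0 -20 -2 20")

```text
clock: 6.9
ee_pos: [491.9, 8.6, 229.8]
ee_rot: [[-0.991, -0.136, 0.0], [-0.136, 0.991, 0.002], [-0.001, 0.002, -1.0]]
contact_force: [2.2, 2.8, 6.2]
grip_width: 22.1
```

Call:
arm_command(deltas="0 0 0 0 -5 0 20; 0 0 0 0 -9 1 20; 0 0 0 0 -13 2 20; 0 0 0 0 -17 2 20; 0 0 0 0 -17 2 20")

```text
clock: 7.4
ee_pos: [493.9, -8.3, 226.9]
ee_rot: [[-0.991, -0.136, -0.001], [-0.136, 0.991, 0.002], [0.0, 0.002, -1.0]]
contact_force: [3.0, 6.1, 2.3]
grip_width: 22.2
```

Call:
arm_command(deltas="0 0 0 0 -1 0 20; 0 0 0 0 -2 0 20; 0 0 0 0 -2 0 20")

```text
clock: 7.7
ee_pos: [494.0, -8.5, 226.9]
ee_rot: [[-0.99, -0.138, -0.001], [-0.138, 0.99, 0.004], [0.001, 0.004, -1.0]]
contact_force: [0.6, 12.6, 2.3]
grip_width: 22.5
```

Call:
arm_command(deltas="0 0 0 0 0 0 40; 0 0 0 0 0 0 60; 0 0 0 0 1 0 60; 0 0 0 0 2 0 60; 0 0 0 0 2 -15 60")

```text
clock: 8.2
ee_pos: [492.9, -9.4, 240.8]
ee_rot: [[-0.991, -0.135, -0.003], [-0.135, 0.991, -0.001], [0.004, -0.0, -1.0]]
contact_force: [1.0, 0.7, 0.8]
grip_width: 60.0
```

Call:
arm_command(deltas="0 0 0 0 0 -30 60; 0 0 0 0 0 -60 60; 0 0 0 20 0 -80 60; 0 0 0 60 0 -80 60; 0 0 0 100 0 -80 60")

```text
clock: 8.7
ee_pos: [394.0, -23.3, 322.5]
ee_rot: [[-0.991, -0.135, 0.0], [-0.135, 0.991, -0.001], [-0.0, -0.001, -1.0]]
contact_force: [-1.8, 0.0, 1.3]
grip_width: 60.3
```

```bash
python3 -c "
from look import *
look('a4',ga=11,arb=(-35,161))"
```

```text
(no output)
```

View pics/a4.png

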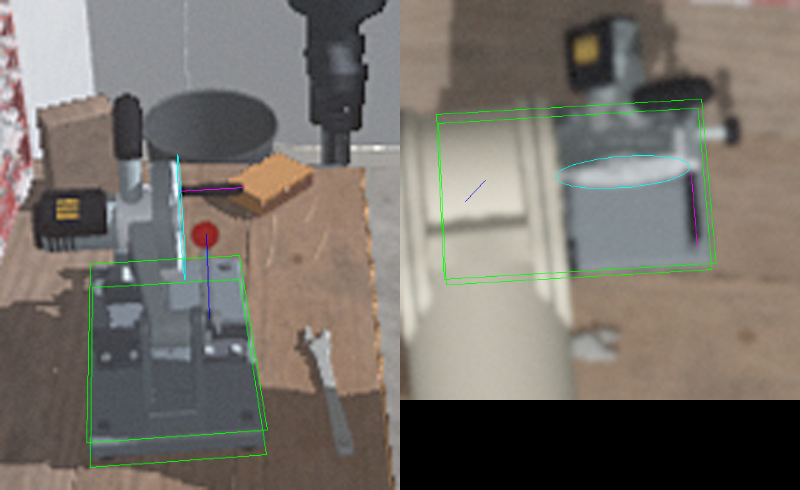

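```bash
python3 - <<'E'
from h import *
for n in("side0","Sa4"):
    c=np.load(n+".npz");im=c["pixels"].astype(int)[165:195,240:270]
    m=(im[...,0]>70)&(im[...,0]>2.5*im[...,1])&(im[...,0]>2.5*im[...,2]);v,u=np.nonzero(m);print(u.mean()+240,v.mean()+165,len(u))
q=np.load("q.npy");p,R,s=st();print(p,s["clock"])
a=np.radians(11);h=(-35-66*np.cos(a),68,161-66*np.sin(a));w=s2w(q,h);print(h,w)
t=w-[0,0,8];print(delta(p,R,(w[0],w[1],p[2])),delta(p,R,t))
E
```

```text
253.8421052631579 178.64912280701753 57
253.64150943396226 178.67924528301887 53
[392.04145777 -23.89088514 322.9321712 ] 8.8
(np.float64(-99.78739410754582), 68, np.float64(148.40660630514805)) [ 485.97144042 -202.70544757  148.40660631]
[   0.     0.     0.   -69.  -189.8   -0.3] [   0.     0.     0.   -68.8 -190.2  182.2]
```

Call:
arm_command(deltas="0 0 0 0 -40 0 60; 0 0 0 -10 -80 0 60; 0 0 0 -30 -120 0 60; 0 0 0 -50 -157 0 60; 0 0 0 -69 -190 0 60")

```text
clock: 9.3
ee_pos: [490.0, -203.8, 322.6]
ee_rot: [[-0.991, -0.135, 0.001], [-0.135, 0.991, -0.001], [-0.001, -0.001, -1.0]]
contact_force: [0.1, 1.3, -0.3]
grip_width: 59.9
```

Call:
arm_command(deltas="0 0 0 0 0 40 60; 0 0 0 0 0 80 60; 0 0 0 0 0 110 60; 0 0 0 0 0 110 60")

```text
clock: 9.7
ee_pos: [487.2, -201.2, 208.7]
ee_rot: [[-0.991, -0.135, -0.007], [-0.135, 0.991, 0.0], [0.007, 0.001, -1.0]]
contact_force: [-1.2, 0.2, 0.4]
grip_width: 59.8
```

```bash
python3 -c "
from look import *
look('a5',ga=11,arb=(-35,161))
q=np.load('q.npy');p,R,s=st();w=s2w(q,(-99.8,68,148.4-8));print(p,delta(p,R,w))"
```

```text
[ 489.28199261 -202.01448754  213.02195845] [ 0.   0.   0.   3.3 -0.2 72.6]
```

View pics/a5.png

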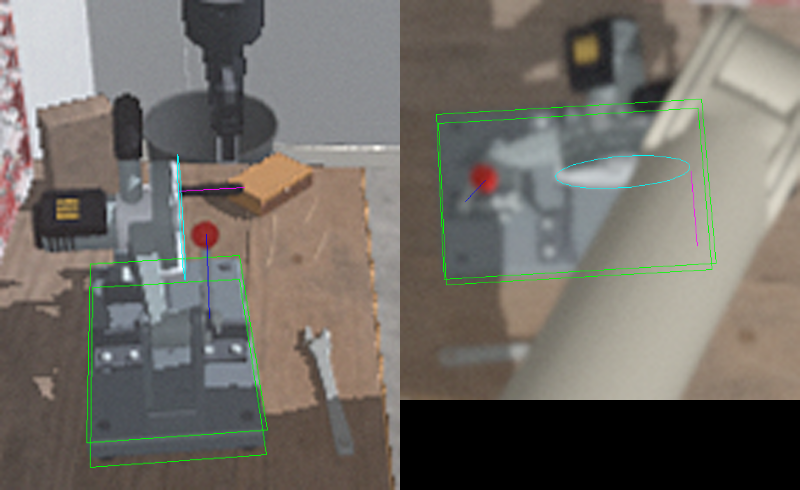

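Call:
arm_command(deltas="0 0 0 3 0 25 60; 0 0 0 3 0 45 60; 0 0 0 3 0 60 60; 0 0 0 3 0 72 60; 0 0 0 3 0 72 60")

```text
clock: 10.3
ee_pos: [486.3, -202.1, 140.4]
ee_rot: [[-0.991, -0.136, -0.0], [-0.136, 0.991, -0.0], [0.0, -0.0, -1.0]]
contact_force: [-0.3, 0.3, 1.0]
grip_width: 60.3
```

```bash
python3 -c "
from look import *
look('a6',ga=11,arb=(-35,161))
q=np.load('q.npy');p,R,s=st();w=s2w(q,(-99.8,68,148.4-8));print(p,delta(p,R,w),s['contact_force'])"
```

```text
[ 486.79593688 -202.38155926  141.49457932] [ 0.   0.   0.   0.9 -0.2  1.1] [0.29669534 0.61406069 0.36156439]
```

View pics/a6.png

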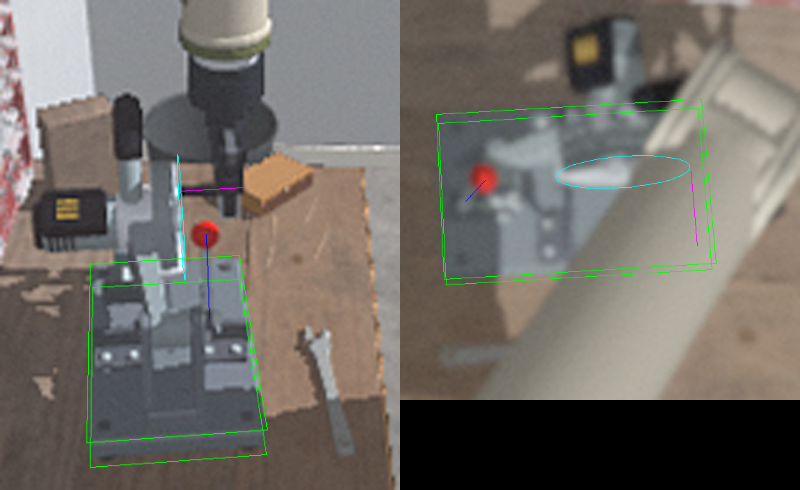

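Call:
arm_command(deltas="0 0 0 0 0 0 40; 0 0 0 0 0 0 25; 0 0 0 0 0 0 8; 0 0 0 0 0 0 8; 0 0 0 0 0 0 8", newtons=40)

```text
clock: 10.9
ee_pos: [486.2, -201.3, 140.3]
ee_rot: [[-0.991, -0.136, -0.0], [-0.136, 0.991, 0.001], [-0.0, 0.001, -1.0]]
contact_force: [-0.1, 4.6, -0.1]
grip_width: 11.6
```

Call:
arm_command(deltas="0 0 0 0 0 0 8; 0 0 0 0 0 0 8; 0 0 0 0 0 0 8")

```text
clock: 11.2
ee_pos: [486.2, -201.3, 140.2]
ee_rot: [[-0.991, -0.136, -0.0], [-0.136, 0.991, 0.001], [0.0, 0.001, -1.0]]
contact_force: [0.4, 5.9, 0.3]
grip_width: 11.6
```

Call:
arm_command(deltas="0 0 0 0 -0.6 -4 8; 0 0 0 0 -0.9 -8 8; 0 0 0 0 -1.2 -11.4 8; 0 0 0 0 -1 -17 8; 0 0 0 0 -0.4 -23 8", newtons=40)

```text
clock: 11.7
ee_pos: [486.1, -202.1, 163.1]
ee_rot: [[-0.991, -0.136, -0.0], [-0.136, 0.991, 0.0], [0.0, 0.0, -1.0]]
contact_force: [3.5, 3.6, -7.8]
grip_width: 11.4
```

Call:
arm_command(deltas="0 0 0 0 1.2 -6 8; 0 0 0 0 2.8 -11 8; 0 0 0 0 5 -17 8; 0 0 0 0 7.5 -22 8; 0 0 0 0 7.5 -22 8")

```text
clock: 12.2
ee_pos: [485.3, -195.9, 186.2]
ee_rot: [[-0.991, -0.135, 0.001], [-0.135, 0.991, -0.001], [-0.001, -0.001, -1.0]]
contact_force: [4.0, -4.0, -5.3]
grip_width: 11.5
```

```bash
python3 -c "
from look import *
look('a7',ga=-29,arb=(-35,161))
q=np.load('q.npy');p,R,s=st();d=p-np.array([486.2,-201.3,140.2]);print(p,R.T@d,s['contact_force'],s['grip_width'])"
```

```text
[ 485.28342621 -196.08768166  185.7912412 ] [  0.15597304   5.22898268 -45.59827909] [ 3.72899193 -4.18543228 -4.7423995 ] 11.452354336438368
```

View pics/a7.png

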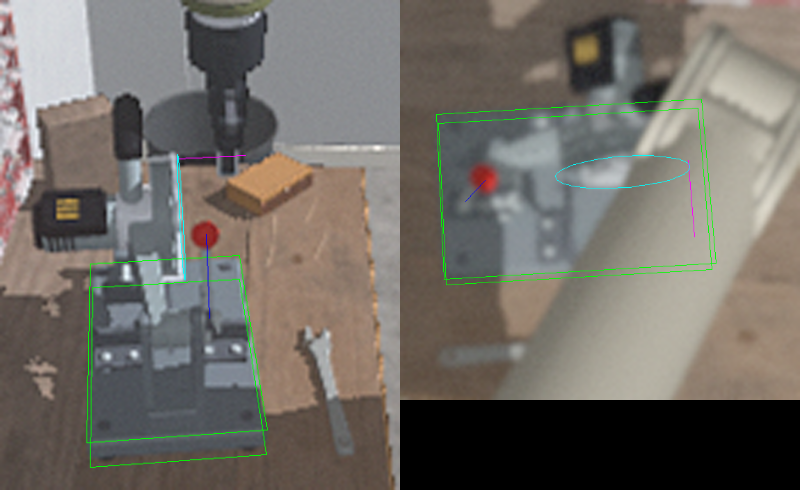

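Call:
arm_command(deltas="0 0 0 0 3 -5 8; 0 0 0 0 6.5 -9.5 8; 0 0 0 0 10 -14 8; 0 0 0 0 13 -18 8; 0 0 0 0 13 -18 8")

```text
clock: 12.8
ee_pos: [483.8, -184.5, 204.7]
ee_rot: [[-0.991, -0.133, 0.003], [-0.133, 0.991, -0.003], [-0.002, -0.003, -1.0]]
contact_force: [2.8, -7.5, 1.5]
grip_width: 11.8
```

```bash
python3 -c "
from h import *
p,R,s=st();d=p-np.array([486.2,-201.3,140.2]);print(p,R.T@d,s['contact_force'],s['grip_width'],s['torque'])"
```

```text
[ 483.75205763 -184.5423529   204.72459376] [ 5.02757446e-02  1.67350575e+01 -6.45768510e+01] [ 2.76451031 -7.48042943  1.51840994] 11.825275173483819 [-1.84044198 -0.55287553  0.00561879]
```

Call:
arm_command(deltas="0 0 0 0 2 -1.5 8; 0 0 0 0 4 -3 8; 0 0 0 0 5.5 -4 8; 0 0 0 0 5.5 -4 8; 0 0 0 0 5.5 -4 8")

```text
clock: 13.3
ee_pos: [483.2, -180.6, 209.0]
ee_rot: [[-0.991, -0.132, 0.004], [-0.132, 0.991, -0.004], [-0.003, -0.005, -1.0]]
contact_force: [3.0, -11.5, 3.5]
grip_width: 11.0
```

```bash
python3 -c "
from look import *
look('a8',ga=-49,arb=(-35,161))
p,R,s=st();d=p-np.array([486.2,-201.3,140.2]);print(p,R.T@d,s['contact_force'],s['grip_width'],s['torque'])
S=np.load('Sa8.npz')['pixels'][110:190,215:305,::-1];cv2.imwrite('pics/a8z.png',cv2.resize(S,None,fx=7,fy=7,interpolation=cv2.INTER_CUBIC))"
```

```text
[ 483.20745346 -180.62118799  209.01658433] [ 3.09729643e-02  2.05604791e+01 -6.89170271e+01] [  3.11431722 -11.93623685   3.57153356] 11.419939368313782 [-2.70144497e+00 -6.02500246e-01 -9.01168295e-05]
```

View pics/a8.png

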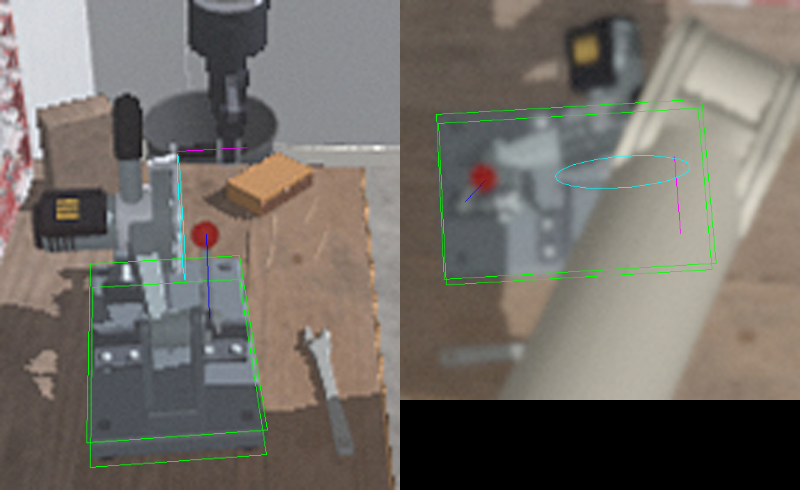

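View pics/a8z.png

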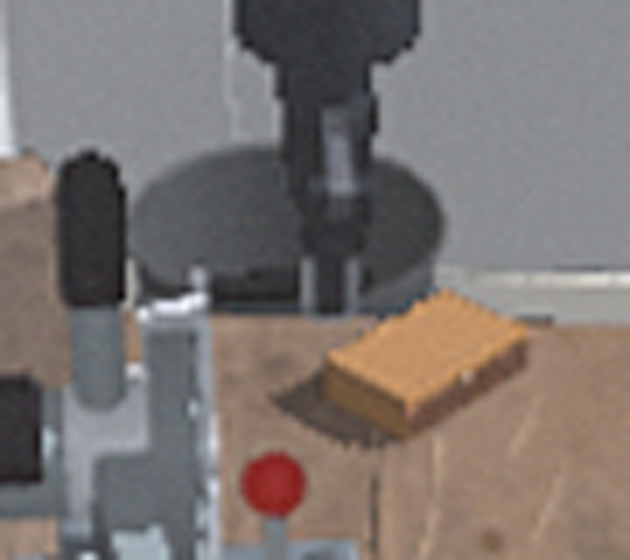

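Call:
arm_command(deltas="0 0 0 0 0 0 8; 0 0 0 0 0 0 8; 0 0 0 0 0 -1 8; 0 0 0 0 0 -2 8; 0 0 0 0 0 -2 8", newtons=25)

```text
clock: 13.9
ee_pos: [483.0, -179.4, 210.4]
ee_rot: [[-0.991, -0.133, 0.002], [-0.133, 0.991, -0.003], [-0.002, -0.003, -1.0]]
contact_force: [3.7, -7.9, 1.1]
grip_width: 11.3
```

```bash
python3 -c "
from look import *
p,R,s=st();d=p-np.array([486.2,-201.3,140.2]);print(p,R.T@d,s['contact_force'],s['grip_width'],s['torque'])
a=np.load('Ta4.npz')['pixels'][155:205,250:310,::-1]
from bench import optics
T=optics.read_camera('top');np.savez('Ta9.npz',**T);b=T['pixels'][155:205,250:310,::-1]
cv2.imwrite('pics/a9.png',cv2.resize(np.vstack([a,b]),None,fx=6,fy=6,interpolation=cv2.INTER_CUBIC))"
```

```text
[ 483.01388657 -179.38638863  210.41330121] [  0.10061809  21.91062199 -70.28641311] [ 3.7266047  -7.94815759  1.05568541] 11.293521209632926 [-1.90833856 -0.75938652 -0.01292621]
```

View pics/a9.png

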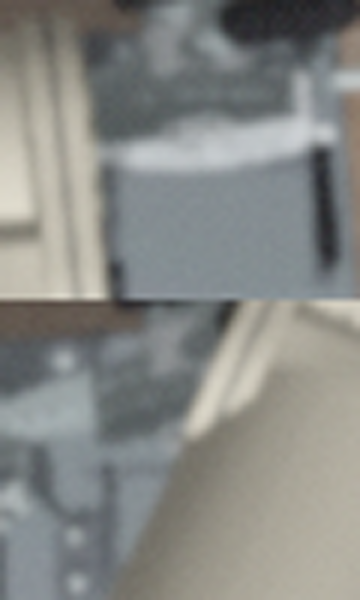

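```bash
python3 - <<'E'
from look import *
from bench import optics
S=optics.read_camera('side');np.savez('Sb0.npz',**S)
q=np.load('q.npy');p,R,s=st();d=p-np.array([486.2,-201.3,140.2]);print(p,R.T@d)
for th in (50,55,60,65,70):
    a=np.radians(th-11);h=lambda y:s2w(q,(-35-66*np.cos(a),y,161+66*np.sin(a)))
    print(th,[proj(S,h(y)).round(2) for y in(20,40,50,87)])
# bar inside the jaws for slip values, and tip edges
for dz in(8,10,12,14,16): print('z behind tcp->bar z',p[2]+8-(dz-8)if 0 else dz, proj(S,p+R@np.array([0,0,dz-8])).round(2))
for yy in(0,6.5,13,20): print('tip',yy,[proj(S,p+R@np.array([xx,yy,11])).round(1) for xx in(-11,11)])
im=S['pixels'][130:170,235:285,::-1];cv2.imwrite('pics/b0.png',cv2.resize(im,None,fx=12,fy=12,interpolation=cv2.INTER_NEAREST))
E
```

```text
[ 483.00931646 -179.40035571  210.39632224] [  0.10487031  21.90038202 -70.26849086]
50 [array([245.21, 151.5 ]), array([251.89, 151.16]), array([255.22, 150.98]), array([267.53, 150.34])]
55 [array([245.24, 150.96]), array([251.95, 150.61]), array([255.3 , 150.44]), array([267.67, 149.8 ])]
60 [array([245.27, 150.58]), array([252.02, 150.23]), array([255.39, 150.06]), array([267.83, 149.41])]
65 [array([245.32, 150.36]), array([252.11, 150.01]), array([255.49, 149.84]), array([268.  , 149.19])]
70 [array([245.37, 150.32]), array([252.2 , 149.97]), array([255.61, 149.79]), array([268.18, 149.14])]
z behind tcp->bar z 8 [261.42 150.23]
z behind tcp->bar z 10 [261.42 150.8 ]
z behind tcp->bar z 12 [261.42 151.37]
z behind tcp->bar z 14 [261.42 151.94]
z behind tcp->bar z 16 [261.42 152.51]
tip 0 [array([257.7, 153.5]), array([265.1, 153.2])]
tip 6.5 [array([257.9, 154.7]), array([265.3, 154.4])]
tip 13 [array([258.1, 155.9]), array([265.5, 155.6])]
tip 20 [array([258.3, 157.3]), array([265.7, 156.9])]
```

View pics/b0.png

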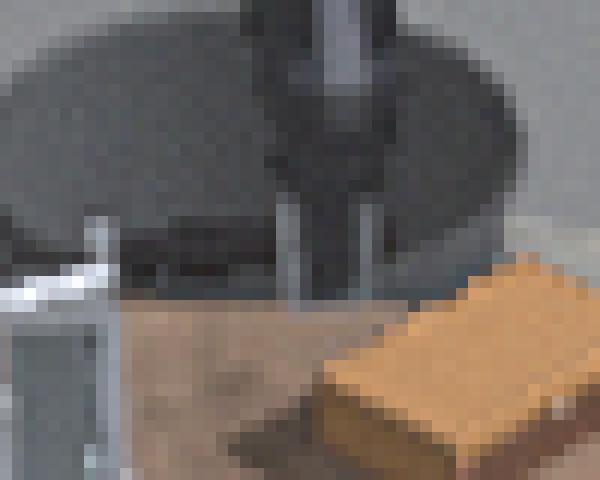

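```bash
python3 - <<'E'
from h import *
q=np.load('q.npy')
for n,th in(("Sa4",0),("Sa6",0),("Sa7",36.5),("Sa8",59),("Sb0",60.5)):
    S=dict(np.load(n+".npz"));a=np.radians(th-11);h=s2w(q,(-35-66*np.cos(a),42,161+66*np.sin(a)));pr=proj(S,h)
    u=int(round(pr[0]));g=S["pixels"].astype(float).mean(2)
    col=g[int(pr[1])-9:int(pr[1])+10,u-3:u+3].mean(1);print(n,pr.round(2),int(pr[1])-9,col.round(0).astype(int).tolist())
E
```

```text
Sa4 [252.58 163.55] 154 [65, 111, 132, 128, 128, 124, 122, 114, 76, 51, 52, 40, 87, 108, 109, 118, 125, 124, 126]
Sa6 [252.58 163.55] 154 [65, 111, 132, 127, 125, 125, 122, 112, 77, 48, 52, 39, 85, 108, 107, 118, 124, 121, 124]
Sa7 [252.45 153.33] 144 [77, 77, 76, 76, 78, 78, 80, 69, 55, 51, 42, 65, 115, 132, 126, 125, 121, 117, 117]
Sa8 [252.68 150.26] 141 [77, 74, 74, 76, 76, 76, 76, 61, 50, 56, 50, 38, 61, 64, 111, 130, 126, 125, 124]
Sb0 [252.71 150.17] 141 [75, 75, 75, 76, 76, 76, 79, 61, 50, 54, 48, 45, 62, 65, 110, 130, 127, 125, 123]
```

Call:
arm_command(deltas="0 0 0 0 0 0 8; 0 0 0 0 0 0 8; 0 0 0 0 0 0 8; 0 0 0 0 0 0 8; 0 0 0 0 0 0 8")

```text
clock: 14.5
ee_pos: [483.0, -179.4, 210.4]
ee_rot: [[-0.991, -0.133, 0.002], [-0.133, 0.991, -0.003], [-0.002, -0.003, -1.0]]
contact_force: [4.0, -7.9, -0.0]
grip_width: 11.6
```

Call:
arm_command(deltas="0 0 0 0 0 0 8; 0 0 0 0 0 0 8; 0 0 0 0 0 0 8; 0 0 0 0 0 0 8; 0 0 0 0 0 0 8")

```text
clock: 15.0
ee_pos: [483.0, -179.4, 210.4]
ee_rot: [[-0.991, -0.133, 0.003], [-0.133, 0.991, -0.003], [-0.002, -0.003, -1.0]]
contact_force: [3.7, -8.8, 1.6]
grip_width: 11.3
```

```bash
python3 - <<'E'
from look import *
look('b1',ga=-49,arb=(-35,161))
p,R,s=st();d=p-np.array([486.2,-201.3,140.2]);print(s['clock'],R.T@d,s['contact_force'])
x=(66*np.cos(np.radians(11))-(R.T@d)[1])/66;print('theta',np.degrees(np.arccos(x))+11)
im=np.load('Sb1.npz')["pixels"].astype(int)[165:195,240:270]
m=(im[...,0]>70)&(im[...,0]>2.5*im[...,1])&(im[...,0]>2.5*im[...,2]);v,u=np.nonzero(m);print(u.mean()+240,v.mean()+165,len(u))
E
```

```text
15.1 [  0.09215114  21.87597651 -70.29926006] [ 4.35525474 -7.6906539   1.692197  ]
theta 60.445353858444236
253.64150943396226 178.67924528301887 53
```

View pics/b1.png

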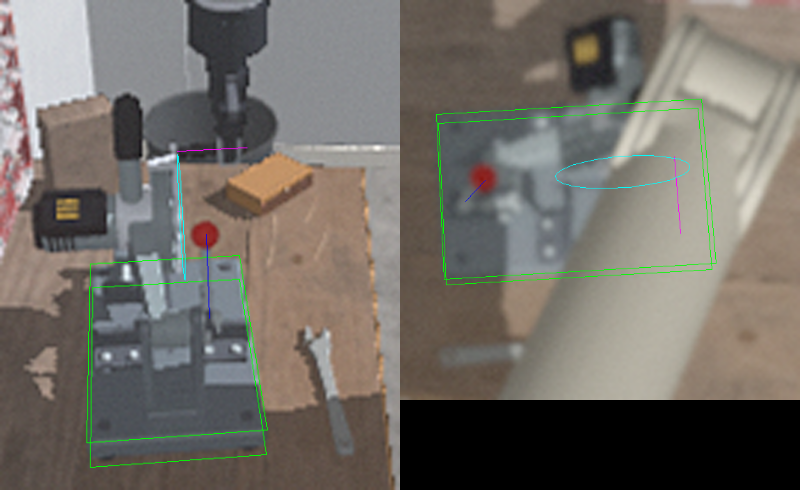

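```bash
python3 -c "
from bench import manip
print(manip.sign_off())"
```

```text
the job is handed in; nothing more can be done
None
```

I handed the job in at about 15 s of the 51 s allowed. The head is raised and locked, and the gripper is still holding the blade guard at about 60 degrees open.

- **Lock lever:** I pushed the lever over and the head swung up by itself to the raised position. I then pushed the lever back until it met its stop at about 12 N. In the side picture the knob sits within 0.2 px of where it started, and it did not move while I lifted the guard.
- **Guard angle:** From how far the jaws moved, the guard is at 60.4 degrees. My estimate of the uncertainty is 1 to 2 degrees. The jaws and arm stayed still for the last second before hand-in, with about 8–10 N on the tool and a 25 N grip.
- **Disagreement in the checks:** The tool rose about 7 mm more than the handle's path needs, because the bar rolled a little in the pads as it turned. I therefore took the angle from the jaws' sideways position.
- **Limits of the camera check:** The handle's height in the side picture agrees with this to about 1 mm. That view barely changes with guard angle, and the arm hid the handle from the top camera, so no picture confirms the angle directly.
- **Other things on the bench:** The spanner and sanding block look unmoved in the last pictures. The screwdriver was out of those crops, and nothing came near it.

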